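# Wind the bedside music box and start it

### The job

Wind the music box by turning its brass key clockwise in part turns, pinching it gently, until the gauge pointer stands between the two long bars, and let the key go. Then push the start lever fully over to the far side of the box. Leave the other things on the nightstand where they are.

Things in the scene. Friction and masses are not known exactly. Their poses are not given: they have to be found in the camera images.
- music_box: Dark wooden music box, 160 (x) x 240 (y) x 60 mm tall in its own axes, fixed to the nightstand. Origin: centre of its underside; its -x long side is its near side (towards the robot), +x its far side. On its flat top, from +y to -y: spring gauge, key, start lever.
- key (a joint): Winding, rad: grows as the key is turned clockwise seen from above. Begins at 0.3 to 1.8; full is 4.2 to 5.0; above 5.4 overwound. Axis: vertical, at x 0, y -12 mm of the box. Takes 0.08 to 0.12 N m (spring and friction) and stays where left. At 0 the flat bow lies along the box's x axis; at v it has turned clockwise by v.
- key_grip (a point): Middle of the key's flat upright brass bow, on its axis, 100 mm above the nightstand (40 mm above the box's top). The bow is a two-lobed plate 74 mm wide (point's x), 10 mm thick (point's y: pinch across this), 34 mm tall, its top 117 mm above the nightstand, on a 12 mm stem. The point turns with the key.
- gauge (a joint): Spring gauge, rad: always 0.4 x the key's value. A thin 50 mm dark pointer on a pale plate, pivot at x 0, y +58 mm of the box. It sweeps clockwise from above, from the near (-x) side past +y to the far (+x) side; two long raised bars at the scale's edge, at 1.68 and 2.00, bound the full zone.
- start (a joint): Start lever, rad: 0 leaning to the box's near (-x) side (stop), 0.5 upright, 1.0 leaning to its far (+x) side (play); stays where it is left. It begins between 0 and 0.15.
- start_tip (a point): Centre of the 26 mm brass ball on the tip of the start lever, a 60 mm steel rod pivoted at x 0, y -90 mm of the box, 82 mm above the nightstand, on a block 70 x 50 x 25 mm; the ball's centre is 135 mm high and 29 mm off the pivot at either end of the swing, 142 mm high when upright.
- tumbler: Bystander, loose: open stainless tumbler, 74 mm across, 120 mm tall; origin under its centre.
- trinket_box: Bystander, loose: red ceramic trinket box with a domed lid, 86 mm across, 75 mm tall; origin under its centre.
- jar: Bystander, loose: glass jar with clamped lid, 80 mm across, 114 mm tall; origin under its centre.
- fan: Bystander, loose: teal mini fan, 100 mm wide, 175 mm tall; origin under its round foot.
- scratcher: Bystander, loose: wooden back scratcher 400 mm long, lying flat along its x axis, 8 mm thick; origin under its middle.

How it is judged:
On the way, in this order (a step that is already met when the one before it is completed fails the run):
1. The key is wound into the full zone (key 4.2 to 5.0 rad, the gauge pointer between the two long bars) and the fingers have let it go (value of joint key between 4.2 and 5 rad and contact force between the fingers and key below 0.3 N), for 0.3 s.
2. After that, the start lever is pushed over to the far side (beyond 0.85 rad) (value of joint start above 0.85 rad), for 0.2 s.
At the end, for the whole second after the job is handed in: The key is at rest at 4.2 to 5.0 rad (gauge pointer between the two long bars), the start lever is over to the far side beyond 0.85 rad of its 1.0, and each of the five loose bystanders is within 30 mm of where it started (value of joint key between 4.2 and 5 rad and value of joint start above 0.85 rad and velocity of joint key between -0.1 and 0.1 rad/s and not (distance of tumbler from where it was at the start of the episode above 0.03 m) and not (distance of trinket_box from where it was at the start of the episode above 0.03 m) and not (distance of jar from where it was at the start of the episode above 0.03 m) and not (distance of fan from where it was at the start of the episode above 0.03 m) and not (distance of scratcher from where it was at the start of the episode above 0.03 m)); the robot touches nothing.
It fails at once if The key is overwound (beyond 5.4 rad, the pointer clearly past the second long bar) (value of joint key above 5.4 rad).
It fails at once if The key is pinched or pushed with more than 50 N in all by the fingers (the two fingers added: keep the grip well under 25 N a finger) (contact force between the fingers and key above 50 N).
It fails at once if A bystander is pushed more than 30 mm or tipped by more than 0.4 rad (distance of any of tumbler, trinket_box, jar, fan, scratcher from where it was at the start of the episode above 0.03 m or angle between any of tumbler, trinket_box, jar, fan, scratcher's own z axis and vertical above 0.4 rad).
It also fails if it takes over 72 s, if anything falls off the work surface, if the arm or the gripper's body presses on something with over 40 N, if the wrist force passes 120 N, or if a joint passes its speed limit or range.

### The arm

A 6-joint arm with a two-finger parallel gripper is mounted at the origin on the work surface. World frame = base frame: x ahead of the robot, y to its left, z up, the work surface at z = 0. Lengths are in m, angles in rad, forces in N, time in s.
With the tool pointing down it reaches from about 0.35 to 0.775 m from the base axis. Payload 5.5 kg.
Tool frame: the origin (TCP) lies midway between the tips of the shut fingers; the grasp point (between the pads) lies grasp_offset behind it (grasp_offset is the distance from the TCP to the grasp point, in m); z points along the fingers, y is the line along which they close (so a half turn about z gives the same grasp; the last joint's range is limited). The gripper opens to 85 mm and grips with 20 to 120 N. Pads are 22 mm wide; open, the fingers measure 114 mm over their backs; the gripper's body (76 mm by 85 mm) begins 54 mm behind the grasp point. The pads swing forward as they close: fully open they stand 13 mm farther back than shut.
Start: joints at [-1.372, 0.313, 0.046, 1.304, 0, 1.431], TCP at [0.191, -0.542, 0.231] pointing down, gripper open.
Joint ranges: [-2.76, 2.76], [-0.86, 1.69], [-1.03, 1.26], [-2.2, 2.34], [-1.47, 1.5], [-3.14, 3.14]. Speed limits (rad/s): [2.57, 2.57, 3.14, 3.14, 3.14, 3.14].

### API

Orientations are given as a unit quaternion [w, x, y, z].
In Python, from workcell import * gives the robot as it stands.
- The arm moves only by the tool step_arm, never from a script. Its argument "deltas" is a list of rows, each a list of 7 numbers: the shift along the world's x, y, z in mm, then the turn, a rotation vector about the world's x, y, z in degrees, then the gripper's target within -1 to 1 (fully open at 1, half-way at 0, shut at -1). A call has 1 to 5 rows; each row shifts and turns the commanded pose from where the row before left it; what a row does not reach is not made up. A row lasts 1/10 s, in which the tool goes at most 50 mm and 8.59 degrees, less where a joint would pass 70% of its speed; a pose out of reach is approached as far as the arm can. A call is refused whole if a number of a shift passes 50 or a number of a turn 8.59, either way. A call with a gripper value outside its range is refused whole. The fingers move at their own pace and stop on an object; "newtons" is the grip in N (left out, the last holds). Time passes only in rows, so rows that do not move let the fingers close. It gives the time, the measured TCP pose, the force, the opening and the grip force at its end, in the units of the state.
- get_state(): the state, without advancing time (a new reading comes with each control period).
- read_camera(name): name is "scene" or "side" or "wrist"; returns a dict with "image" (400x640x3 uint8, red, green, blue), "z_map" (400x640 float32, m along the optical axis (not along the pixel's ray), 0 where there is no reading), "K" (3x3 intrinsics, pixels), "dist_coeffs" ([k1, k2, p1, p2, k3] as OpenCV has them; the pictures are not rectified), "world_from_camera" (4x4, takes a point from camera to world coordinates). Camera axes: x right, y down, z forward; pixel columns grow to the right and rows downward; lengths in m; the calibration is good to about 2 mm. A picture is of the moment at which its call begins.
- hand_in(): hands the job in; it is judged then, once.
The state is a dict: "clock": time; "joint_pos": joint angles; "qvel": joint speeds; "tau": joint torques, N m; "tcp_pos": TCP position; "orientation": TCP orientation; "wrist_force": force on the tool from outside, world axes, zero at the start; "ft_torque": the same for the moment, N m; "finger_gap": finger opening in m; "grip_force": force on a finger pad.
Only numpy, scipy, OpenCV 4.12 (cv2) and the standard library are available. Lean on these libraries where they do the work, as an engineer would, in place of code of your own. Each camera call takes 0.05 s, during which the arm holds its last target. There are 200 camera calls.

## Working session

There is one attempt and no reset: what is moved stays moved. The work goes in short steps, Python scripts to look and compute and a tool call to move; the robot and the scene stay as the last step left them, time stands still between calls to the robot, and variables do not carry over. Pictures are saved under pics/ and viewed, at most 10 in all, crops included, and the job is handed in when it is done.

Besides the shell and the picture viewer there is one more tool, called after "Emit:" as name(argument=value, ...) on one line, values as JSON. step_arm: Moves the arm, as the interface text tells. Its arguments: {"type":"object","properties":{"deltas":{"type":"array","items":{"type":"array","items":{"type":"number"}}},"newtons":{"type":"number"}},"required":["deltas"]}

```bash
mkdir -p pics
cat > h.py <<'E'
from workcell import *
import numpy as np, cv2, pickle
def snap(n,tag):
    c=read_camera(n); pickle.dump(c,open(f'pics/{tag}.pkl','wb'))
    cv2.imwrite(f'pics/{tag}.png',c['image'][:,:,::-1]); return c
def load(tag): return pickle.load(open(f'pics/{tag}.pkl','rb'))
def ray(c,u,v):
    p=cv2.undistortPoints(np.array([[[u,v]]],float),c['K'],c['dist_coeffs'])[0,0]
    return np.array([p[0],p[1],1.])
def pt(c,u,v,z=None):
    r=ray(c,u,v); T=c['world_from_camera']
    if z is None: return T[:3,:3]@(r*c['z_map'][int(v),int(u)])+T[:3,3]
    d=T[:3,:3]@r; return T[:3,3]+d*(z-T[2,3])/d[2]
def cloud(c):
    h,w=c['z_map'].shape; g=np.stack(np.meshgrid(np.arange(w),np.arange(h)),-1).reshape(-1,1,2).astype(float)
    p=cv2.undistortPoints(g,c['K'],c['dist_coeffs'])[:,0]; z=c['z_map'].reshape(-1,1)
    P=np.hstack([p*z,z]); T=c['world_from_camera']; return (P@T[:3,:3].T+T[:3,3]).reshape(h,w,3)
E
python3 - <<'E'
from h import *
a=snap('scene','s0'); b=snap('side','d0'); s=get_state()
print(s)
for c in (a,b): print(c['world_from_camera'].round(3).tolist())
E
```

```text
{'clock': 0.1, 'joint_pos': array([-1.37157756e+00,  3.13940707e-01,  4.50926523e-02,  1.30361214e+00,
        5.90913154e-06,  1.43117912e+00]), 'qvel': array([ 0.00062256, -0.00086979,  0.00115041,  0.00278187,  0.00219428,
       -0.00099046]), 'tau': array([ 2.03601645e-03, -4.81724095e+01,  2.99244064e+01,  1.27310501e-02,
       -1.39054205e-04, -1.33612023e-06]), 'tcp_pos': array([ 0.19101527, -0.54185722,  0.23048931]), 'orientation': array([-8.31654324e-04,  9.85682726e-01,  1.68608635e-01, -2.18354113e-05]), 'wrist_force': array([ 0.43518787, -0.54010767,  0.83671096]), 'ft_torque': array([0.03214403, 0.06780738, 0.02184059]), 'grip_force': 0.0, 'finger_gap': 0.08530644622596442}
[[-0.104, 0.671, -0.734, 1.542], [0.994, 0.053, -0.092, 0.099], [-0.023, -0.74, -0.673, 0.985], [0.0, 0.0, 0.0, 1.0]]
[[-0.92, -0.291, 0.265, 0.278], [-0.393, 0.672, -0.627, 0.737], [0.004, -0.681, -0.732, 0.984], [0.0, 0.0, 0.0, 1.0]]
```

View pics/s0.png

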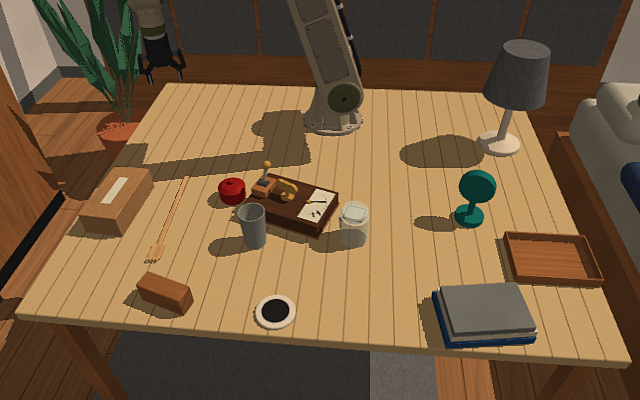

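View pics/d0.png

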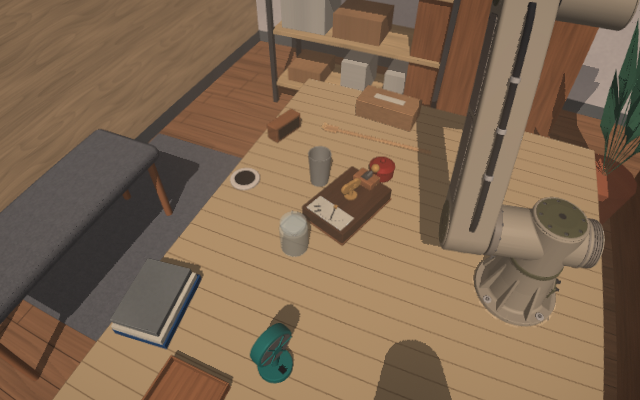

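The scene view shows the box at about (290,205), the lever ball at (267,164), the key at (288,187) and the gauge at (318,205). The tumbler (253,226), trinket box (231,190) and jar (354,222) all stand close to it. The side view agrees. Next I'll fit the box pose from the depth maps and enlarge both crops.

Run:
```python
from h import *
import numpy as np
ims=[]
for t,(u0,v0,u1,v1) in (('s0',(205,150,385,255)),('d0',(270,140,410,260))):
    c=load(t);P=cloud(c); sub=P[v0:v1,u0:u1]; img=c['image'][v0:v1,u0:u1].astype(int)
    m=(abs(sub[...,2]-.06)<.005)
    cnt,lab,st,ce=cv2.connectedComponentsWithStats(m.astype('uint8'))
    k=1+np.argmax(st[1:,4]); q=sub[lab==k]
    r=cv2.minAreaRect((q[:,:2]*1000).astype(np.float32)); print(t,len(q),r,q[:,2].mean())
    print(cv2.boxPoints(r).round(0).tolist())
    # higher things
    m=(sub[...,2]>.03)&(sub[...,2]<.2); 
    hi=(sub[...,2]>.085)&(sub[...,2]<.2)
    cnt,lab,st,ce=cv2.connectedComponentsWithStats(hi.astype('uint8'))
    for i in range(1,cnt):
        if st[i,4]>8: w=sub[lab==i]; print(st[i].tolist(),w.min(0).round(3),w.max(0).round(3),np.median(w,0).round(3))
    cv2.imwrite(f'pics/{t}c.png',cv2.resize(c['image'][v0:v1,u0:u1,::-1],None,fx=4.3,fy=4.3,interpolation=cv2.INTER_CUBIC))
c=load('s0')
for u,v in ((267,164),):print(pt(c,u,v),pt(c,u,v,.135))
c=load('d0')
for u,v in ((376,169),):print(pt(c,u,v),pt(c,u,v,.135))
```

```text
s0 2210 ((524.4583740234375, -87.83753967285156), (238.01466369628906, 165.11854553222656), 71.11406707763672) 0.06097748299667728
[[408.0, -174.0], [564.0, -227.0], [641.0, -2.0], [485.0, 51.0]]
[47, 11, 45, 33, 465] [ 0.456 -0.203  0.085] [ 0.543 -0.068  0.152] [ 0.509 -0.155  0.099]
[134, 51, 30, 27, 637] [0.582 0.06  0.085] [0.659 0.138 0.12 ] [0.631 0.099 0.113]
[33, 53, 28, 28, 525] [ 0.618 -0.212  0.085] [ 0.693 -0.138  0.123] [ 0.651 -0.175  0.105]
d0 2564 ((525.856689453125, -85.97625732421875), (244.5843048095703, 162.45314025878906), 70.97415161132812) 0.0606337850918085
[[409.0, -175.0], [563.0, -228.0], [643.0, 3.0], [489.0, 56.0]]
[38, 6, 23, 23, 383] [ 0.619 -0.214  0.085] [ 0.692 -0.136  0.125] [ 0.656 -0.177  0.106]
[71, 23, 39, 31, 413] [ 0.458 -0.204  0.085] [ 0.542 -0.064  0.152] [ 0.507 -0.154  0.099]
[9, 70, 29, 30, 658] [0.577 0.061 0.085] [0.653 0.143 0.119] [0.612 0.113 0.113]
[ 0.47410758 -0.16104477  0.14260695] [ 0.46447057 -0.16339561  0.135     ]
[ 0.46579236 -0.15898763  0.13626511] [ 0.46607259 -0.16032443  0.135     ]
```

View pics/s0c.png

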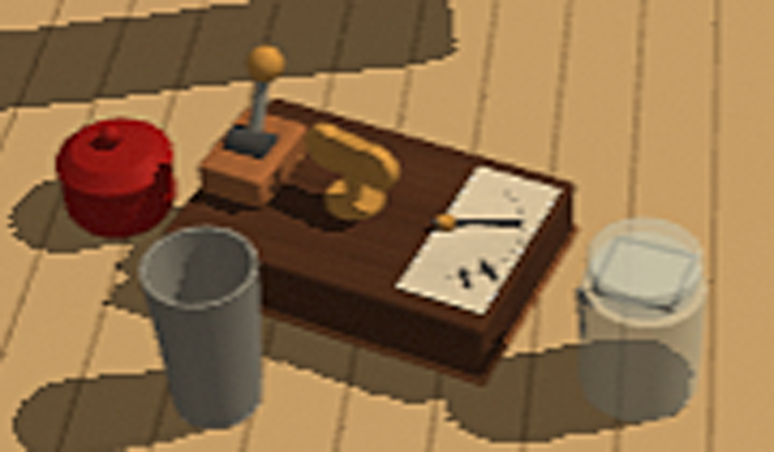

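View pics/d0c.png

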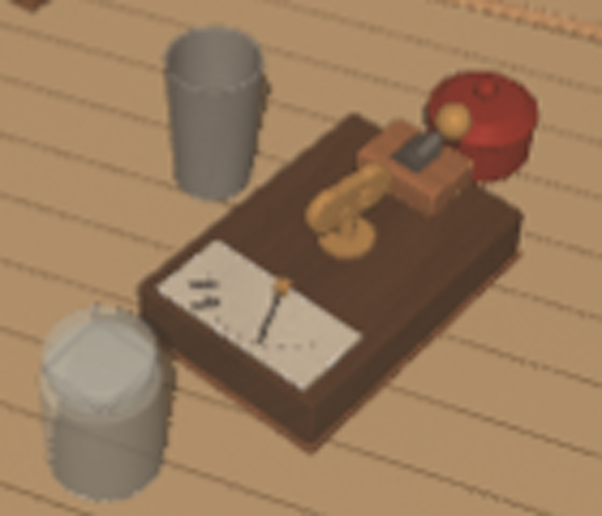

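The crops show the gauge pivot at about (309,201) in the scene view with the pointer tip near (326,202). The bow runs roughly from (279,181) to (297,190). Now the key angle, measured from both the pointer and the bow.

Run:
```python
from h import *
yaw=np.radians(-18.95); ctr=np.array([.5252,-.087]); R=np.array([[np.cos(yaw),-np.sin(yaw)],[np.sin(yaw),np.cos(yaw)]])
for t,o,pv,tp in (('s0',(205,150),(447,222),(520,223)),('d0',(270,140),(283,286),(262,342))):
    c=load(t); a=[(pt(c,o[0]+p[0]/4.3,o[1]+p[1]/4.3,z)[:2]-ctr)@R for p,z in ((pv,.065),(tp,.063))]
    d=a[1]-a[0]; g=np.arctan2(d[1],-d[0]); print(t,'pivot',a[0],'len',np.linalg.norm(d),'gauge',g,'key',g/.4)
    P=cloud(c).reshape(-1,3); q=P.copy(); q[:,:2]=(P[:,:2]-ctr)@R
    m=(q[:,2]>.086)&(q[:,2]<.125)&(np.hypot(q[:,0],q[:,1]+.012)<.045); k=q[m]
    r=cv2.minAreaRect((k[:,:2]*1000).astype(np.float32)); w,v=np.linalg.eigh(np.cov(k[:,:2].T)); e=v[:,1]
    print('key rect',r,'ztop',k[:,2].max(),'v(mod pi)',np.arctan2(-e[1],e[0])%np.pi, k[:,:2].mean(0))
    W=P[(P[:,2]>.015)&(P[:,2]<.2)&(abs(P[:,0]-.5)<.25)&(P[:,1]>-.4)&(P[:,1]<.2)&(abs(q[m.argmax()*0:,0])>-1)]
print('box axis y',R[:,1],'key',ctr+R@[0,-.012],'piv',ctr+R@[0,-.09])
# trinket, fan, tumbler, jar
for t in('s0','d0'):
    c=load(t);P=cloud(c);im=c['image'].astype(int)
    m=(im[...,0]>110)&(im[...,1]<50)&(P[...,2]>.02)&(P[...,2]<.09); print('trinket',P[m].min(0).round(3),P[m].max(0).round(3))
```

```text
s0 pivot [-0.00150111  0.05734797] len 0.04925029472730242 gauge 1.1372638726677518 key 2.843159681669379
key rect ((1.5754756927490234, -13.701702117919922), (73.46449279785156, 15.68083381652832), 76.0488510131836) ztop 0.11930084530545793 v(mod pi) 1.742944898364975 [ 0.00341758 -0.01143335]
d0 pivot [-0.00179264  0.05628428] len 0.05053209207280957 gauge 1.146340296167372 key 2.86585074041843
key rect ((0.24798154830932617, -11.349685668945312), (72.82145690917969, 13.722637176513672), 81.64068603515625) ztop 0.12029938069512791 v(mod pi) 1.7544525998310259 [-0.00160124 -0.00860953]
box axis y [0.32474291 0.94580233] key [ 0.52130309 -0.09834963] piv [ 0.49597314 -0.17212221]
trinket [ 0.436 -0.313  0.025] [ 0.514 -0.241  0.078]Traceback (most recent call last):
  File "<stdin>", line 15, in <module>
    return umr_minimum(a, axis, None, out, keepdims, initial, where)
ValueError: zero-size array to reduction operation minimum which has no identity
```

Run:
```python
from h import *
print(grasp_offset)
yaw=np.radians(-18.95); ctr=np.array([.5252,-.087]); R=np.array([[np.cos(yaw),-np.sin(yaw)],[np.sin(yaw),np.cos(yaw)]])
for t,o,pv,ps in (('s0',(205,150),(447,222),((487,270),(465,278))),('d0',(270,140),(283,286),((204,302),(203,284)))):
    c=load(t)
    for p in ps:
        d=(pt(c,o[0]+p[0]/4.3,o[1]+p[1]/4.3,.063)[:2]-pt(c,o[0]+pv[0]/4.3,o[1]+pv[1]/4.3,.065)[:2])@R
        print(t,np.arctan2(d[1],-d[0]),np.linalg.norm(d))
```

```text
0.0187
s0 2.178871645827581 0.05250708833160286
s0 2.48373524869032 0.053928406756679356
d0 2.171938422774401 0.05560848633339119
d0 2.4688886247427533 0.0548539073818707
```

Emit:
step_arm(deltas=[[12.7,17.1,0,0,0,8.52,0],[12.7,17.1,0,0,0,8.52,0],[12.7,17.1,0,0,0,8.52,0],[12.7,17.1,0,0,0,8.52,0],[12.7,17.1,0,0,0,8.52,0]], newtons=20)

```text
clock: 0.6
tcp_pos: [0.2549, -0.4558, 0.2308]
orientation: [-0.0, 0.856, 0.518, 0.0]
wrist_force: [-0.5, 0.7, -0.5]
finger_gap: 0.0423
grip_force: 0.0
```

Emit:
step_arm(deltas=[[12.7,17.1,0,0,0,8.52,0],[12.7,17.1,0,0,0,8.52,0],[12.7,17.1,0,0,0,8.52,0],[12.7,17.1,0,0,0,8.52,0],[12.7,17.1,0,0,0,8.52,0]])

```text
clock: 1.1
tcp_pos: [0.3184, -0.3703, 0.2309]
orientation: [-0.0, 0.609, 0.793, 0.0]
wrist_force: [0.6, -0.6, 0.4]
finger_gap: 0.0428
grip_force: 0.0
```

The bars measure 2.17 and 2.48, which puts the scale zero about 0.48 rad off. The pointer is then near 0.67, or key about 1.7, matching the bow's 1.75. I'll carry on to a point above the key.

Emit:
step_arm(deltas=[[12.7,17.1,0,0,0,8.52,0],[12.7,17.1,0,0,0,8.52,0],[12.7,17.1,0,0,0,8.52,0],[12.7,17.1,0,0,0,8.52,0],[12.7,17.1,0,0,0,8.52,0]])

```text
clock: 1.6
tcp_pos: [0.3819, -0.2849, 0.231]
orientation: [-0.0, 0.279, 0.96, 0.0]
wrist_force: [0.1, -1.2, -0.1]
finger_gap: 0.0431
grip_force: 0.0
```

Emit:
step_arm(deltas=[[12.7,17.1,0,0,0,8.52,0],[12.7,17.1,0,0,0,8.52,0],[12.7,17.1,0,0,0,8.52,0],[12.7,17.1,0,0,0,8.52,0],[12.7,17.1,0,0,0,8.52,0]])

```text
clock: 2.1
tcp_pos: [0.4453, -0.1994, 0.2309]
orientation: [-0.0, -0.089, 0.996, 0.0]
wrist_force: [-0.3, -0.7, -1.1]
finger_gap: 0.0426
grip_force: 0.0
```

Emit:
step_arm(deltas=[[12.7,17.1,0,0,0,8.52,0],[12.7,17.1,0,0,0,8.52,0],[12.7,17.1,0,0,0,8.52,0],[12.7,17.1,0,0,0,8.52,0],[12.7,17.1,0,0,0,8.52,0]])

```text
clock: 2.6
tcp_pos: [0.5088, -0.114, 0.2309]
orientation: [-0.0, -0.444, 0.896, 0.0]
wrist_force: [-0.0, -0.2, -0.5]
finger_gap: 0.043
grip_force: 0.0
```

Emit:
step_arm(deltas=[[12.7,17.1,0,0,0,8.52,0],[0,0,0,0,0,0,0],[0,0,0,0,0,0,0],[0,0,0,0,0,0,0]])

```text
clock: 3.0
tcp_pos: [0.5208, -0.0982, 0.2311]
orientation: [-0.0, -0.506, 0.862, 0.0]
wrist_force: [0.3, -1.1, -0.2]
finger_gap: 0.0428
grip_force: 0.0
```

Run:
```python
from h import *
s=get_state(); print(s['tcp_pos'],s['orientation'],s['joint_pos'])
c=snap('wrist','w0')
P=cloud(c); k=P[(P[...,2]>.09)&(P[...,2]<.125)&(np.hypot(P[...,0]-.5213,P[...,1]+.0983)<.045)]
r=cv2.minAreaRect((k[:,:2]*1000).astype(np.float32)); w,v=np.linalg.eigh(np.cov(k[:,:2].T))
print(len(k),r,k[:,2].max(),np.degrees(np.arctan2(v[1,1],v[0,1]))%180)
q=s['orientation']; a=2*np.degrees(np.arctan2(q[2],q[1])); print('tool x yaw',a)
```

```text
[ 0.52076508 -0.09816649  0.23108506] [-3.65992392e-04 -5.06120837e-01  8.62462471e-01  2.25376922e-04] [-3.37705501e-01  2.26410926e-01 -7.06051042e-02  1.27459726e+00
 -2.67501353e-04 -1.39906759e+00]
1138 ((520.8795776367188, -100.91557312011719), (71.1109848022461, 9.469749450683594), 60.942081451416016) 0.11937643882992677 61.21030734766202
tool x yaw 240.81157479119
```

View pics/w0.png

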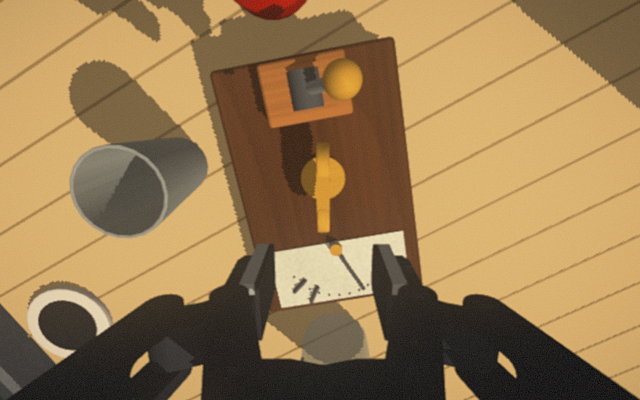

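The wrist view shows the bow upright at (323,188), aligned with the tool: 61.2° measured against 60.8°. The fingers straddle it cleanly. The lever ball is at (343,79). Descending now, then pinching.

Emit:
step_arm(deltas=[[0,-1.5,-40,0,0,0,0],[0,0,-40,0,0,0,0],[0,0,-40,0,0,0,0],[0,0,-26,0,0,0,0],[0,0,0,0,0,0,0]])

```text
clock: 3.55
tcp_pos: [0.5177, -0.0989, 0.0817]
orientation: [-0.003, -0.506, 0.862, 0.003]
wrist_force: [-0.3, -0.6, 0.8]
finger_gap: 0.0427
grip_force: 0.0
```

Emit:
step_arm(deltas=[[0,0,0,0,0,0,-0.3],[0,0,0,0,0,0,-0.6],[0,0,0,0,0,0,-0.8],[0,0,0,0,0,0,-1],[0,0,0,0,0,0,-1]], newtons=20)

```text
clock: 4.05
tcp_pos: [0.5207, -0.0989, 0.0873]
orientation: [-0.0, -0.507, 0.862, 0.0]
wrist_force: [-4.7, 2.5, 5.4]
finger_gap: 0.0094
grip_force: 20.8
```

Emit:
step_arm(deltas=[[0,0,0,0,0,0,-1],[0,0,0,0,0,0,-1],[0,0,0,0,0,0,-1]])

```text
clock: 4.35
tcp_pos: [0.5207, -0.0989, 0.0873]
orientation: [-0.0, -0.507, 0.862, 0.0]
wrist_force: [-4.9, 1.5, 6.2]
finger_gap: 0.0095
grip_force: 20.8
```

Emit:
step_arm(deltas=[[0,0,0,0,0,-3,-1],[0,0,0,0,0,-4,-1],[0,0,0,0,0,-4,-1],[0,0,0,0,0,-4,-1],[0,0,0,0,0,-5,-1]])

```text
clock: 4.85
tcp_pos: [0.5206, -0.0989, 0.0872]
orientation: [-0.0, -0.348, 0.937, 0.0]
wrist_force: [-5.9, 3.1, 6.6]
finger_gap: 0.0094
grip_force: 20.8
```

Run:
```python
from h import *
s=get_state(); q=s['orientation']; print('yaw',2*np.degrees(np.arctan2(q[2],q[1])),s['ft_torque'],s['wrist_force'],s['grip_force'],s['finger_gap'])
```

```text
yaw 220.76765037453214 [0.48173402 1.00495406 0.08819313] [-5.85674336  3.12774162  6.57094292] 20.84241271018982 0.009396747186875533
```

The wrist torque is 0.088 N m, within the range given for the key, and the grip force is steady, so the key is turning.

Emit:
step_arm(deltas=[[0,0,0,0,0,-6,-1],[0,0,0,0,0,-6,-1],[0,0,0,0,0,-6,-1],[0,0,0,0,0,-6,-1],[0,0,0,0,0,-6,-1]])

```text
clock: 5.35
tcp_pos: [0.5206, -0.0988, 0.0873]
orientation: [-0.0, -0.093, 0.996, 0.0]
wrist_force: [-5.8, 2.3, 5.7]
finger_gap: 0.0096
grip_force: 20.9
```

Emit:
step_arm(deltas=[[0,0,0,0,0,-6,-1],[0,0,0,0,0,-6,-1],[0,0,0,0,0,-6,-1],[0,0,0,0,0,-6,-1],[0,0,0,0,0,-6,-1]])

```text
clock: 5.85
tcp_pos: [0.5206, -0.0988, 0.0873]
orientation: [-0.0, 0.168, 0.986, 0.0]
wrist_force: [-5.5, 2.5, 5.1]
finger_gap: 0.0094
grip_force: 20.9
```

Run:
```python
from h import *
s=get_state(); q=s['orientation']; print('yaw',2*np.degrees(np.arctan2(q[2],q[1])),s['ft_torque'],s['wrist_force'],s['grip_force'],s['finger_gap'])
c=snap('side','d1')
cv2.imwrite('pics/d1c.png',cv2.resize(c['image'][140:260,270:410,::-1],None,fx=4.3,fy=4.3,interpolation=cv2.INTER_CUBIC))
```

```text
yaw 160.71039729903686 [0.40098345 1.08407768 0.10575014] [-5.54431148  2.45066191  5.06922557] 20.856899321079254 0.009395660598181175
```

View pics/d1c.png

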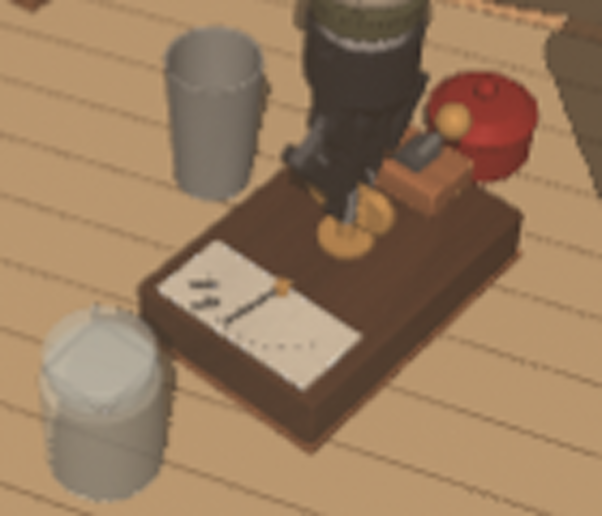

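The pointer has swept towards the bars, with its tip at crop (225,325) and the bars near (204,293). That fits a key value of about 3.15, so roughly 83° remain.

Emit:
step_arm(deltas=[[0,0,0,0,0,-6,-1],[0,0,0,0,0,-6,-1],[0,0,0,0,0,-6,-1],[0,0,0,0,0,-6,-1],[0,0,0,0,0,-6,-1]])

```text
clock: 6.4
tcp_pos: [0.5206, -0.0988, 0.0873]
orientation: [-0.0, 0.417, 0.909, 0.0]
wrist_force: [-5.4, 2.5, 4.9]
finger_gap: 0.0094
grip_force: 20.9
```

Emit:
step_arm(deltas=[[0,0,0,0,0,-6,-1],[0,0,0,0,0,-6,-1],[0,0,0,0,0,-6,-1],[0,0,0,0,0,-6,-1],[0,0,0,0,0,-6,-1]])

```text
clock: 6.9
tcp_pos: [0.5207, -0.0987, 0.0873]
orientation: [-0.0, 0.638, 0.77, 0.0]
wrist_force: [-4.9, 2.4, 5.1]
finger_gap: 0.0097
grip_force: 20.9
```

Emit:
step_arm(deltas=[[0,0,0,0,0,-6,-1],[0,0,0,0,0,-6,-1],[0,0,0,0,0,-6,-1],[0,0,0,0,0,-4,-1],[0,0,0,0,0,0,-1]])

```text
clock: 7.4
tcp_pos: [0.5207, -0.0988, 0.0873]
orientation: [-0.0, 0.772, 0.635, 0.0]
wrist_force: [-5.1, 1.9, 5.1]
finger_gap: 0.01
grip_force: 20.8
```

Run:
```python
from h import *
s=get_state(); q=s['orientation']; print('yaw',2*np.degrees(np.arctan2(q[2],q[1])),s['ft_torque'],s['wrist_force'],s['grip_force'],s['finger_gap'],s['joint_pos'])
c=snap('side','d2')
cv2.imwrite('pics/d2c.png',cv2.resize(c['image'][140:260,270:410,::-1],None,fx=4.3,fy=4.3,interpolation=cv2.INTER_CUBIC))
```

```text
yaw 78.85440315054235 [ 0.45451829  1.05129799 -0.0110512 ] [-5.14973074  1.91853159  5.12528476] 20.818408727645874 0.009966933975944826 [-3.39151649e-01  3.16151740e-01 -3.18567411e-01  9.36162103e-01
  3.26399328e-04  1.42617203e+00]
```

View pics/d2c.png

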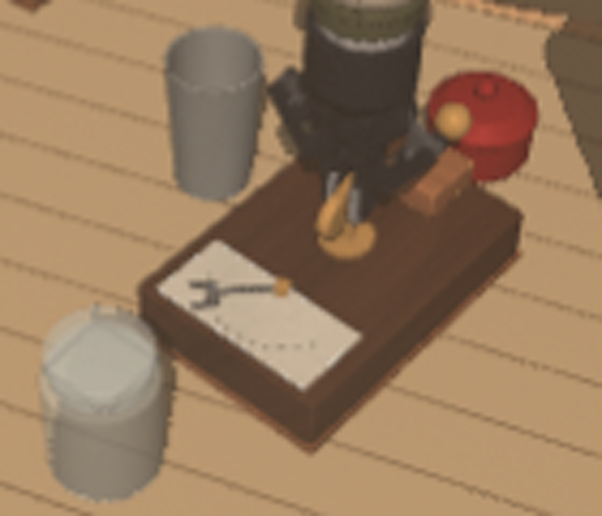

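The pointer lies between the two long bars, with its end at crop (212,292), and the wrist torque has relaxed. I'm releasing the key and lifting.

Emit:
step_arm(deltas=[[0,0,0,0,0,0,0],[0,0,0,0,0,0,0],[0,0,0,0,0,0,0],[0,0,0,0,0,0,0],[0,0,0,0,0,0,0]])

```text
clock: 7.95
tcp_pos: [0.5215, -0.0994, 0.0854]
orientation: [0.0, 0.772, 0.636, 0.0]
wrist_force: [-0.5, 0.7, 0.5]
finger_gap: 0.0428
grip_force: 0.0
```

Emit:
step_arm(deltas=[[0,0,20,0,0,0,0],[0,0,40,0,0,0,0],[0,0,45,0,0,0,0],[-25,-12,0,0,0,-4,-1],[-25,-12,0,0,0,-4,-1]])

```text
clock: 8.45
tcp_pos: [0.4724, -0.1239, 0.1921]
orientation: [0.002, 0.815, 0.58, 0.001]
wrist_force: [-0.5, -0.7, -0.6]
finger_gap: 0.0143
grip_force: 0.0
```

Emit:
step_arm(deltas=[[-25,-12,0,0,0,0,-1],[-25,-12,0,0,0,0,-1],[0,0,0,0,0,0,-1],[0,0,0,0,0,0,-1]])

```text
clock: 8.85
tcp_pos: [0.4214, -0.1476, 0.1906]
orientation: [0.0, 0.815, 0.58, 0.0]
wrist_force: [0.0, -0.1, -0.4]
finger_gap: -0.0002
grip_force: 0.0
```

Run:
```python
from h import *
s=get_state(); q=s['orientation']; print('yaw',2*np.degrees(np.arctan2(q[2],q[1])),s['tcp_pos'],s['wrist_force'],s['finger_gap'])
yaw=np.radians(-18.95); ctr=np.array([.5252,-.087]); R=np.array([[np.cos(yaw),-np.sin(yaw)],[np.sin(yaw),np.cos(yaw)]])
for t in('scene','side'):
    c=snap(t,t[:2]+'3');P=cloud(c).reshape(-1,3); q=P.copy(); q[:,:2]=(P[:,:2]-ctr)@R
    k=q[(q[:,2]>.088)&(q[:,2]<.125)&(np.hypot(q[:,0],q[:,1]+.012)<.045)]
    w,v=np.linalg.eigh(np.cov(k[:,:2].T));e=v[:,1]; print(len(k),'key',np.arctan2(-e[1],e[0])%np.pi+np.pi)
c=load('si3'); cv2.imwrite('pics/d3c.png',cv2.resize(c['image'][110:260,270:430,::-1],None,fx=4,fy=4,interpolation=cv2.INTER_CUBIC))
```

```text
yaw 70.85716283663113 [ 0.421368   -0.14758152  0.19057253] [ 0.04440834 -0.14022317 -0.39682685] -0.00024383992203219195
209 key 4.582270086062749
133 key 4.597863399009871
```

View pics/d3c.png

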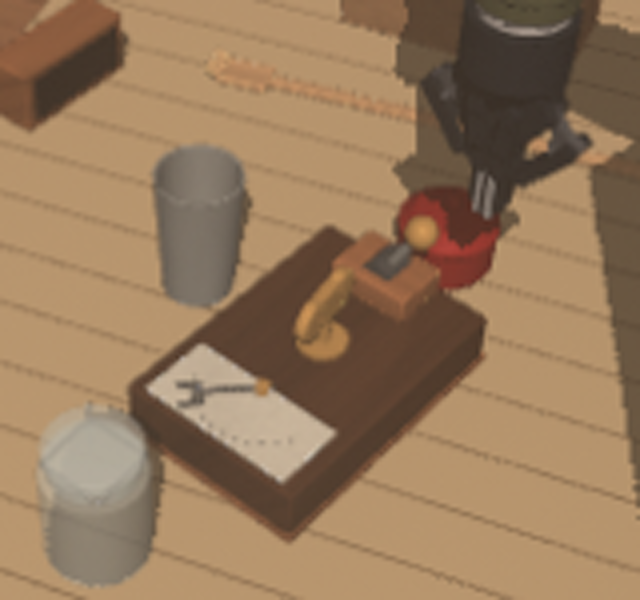

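The key reads 4.59 from both cameras and the pointer stays between the bars with the key free. The lever ball is at crop (422,232) and the shut fingers stand on its near side. I'm lowering and pushing along the box's +x.

Emit:
step_arm(deltas=[[0,0,-35,0,0,0,-1],[0,0,-30,0,0,0,-1],[9.5,-3.2,0,0,0,0,-1],[9.5,-3.2,0,0,0,0,-1],[9.5,-3.2,0,0,0,0,-1]])

```text
clock: 9.45
tcp_pos: [0.4517, -0.1574, 0.1269]
orientation: [0.001, 0.814, 0.58, 0.0]
wrist_force: [-3.2, 1.3, 2.2]
finger_gap: 0.0001
grip_force: 1.4
```

Emit:
step_arm(deltas=[[9.5,-3.2,0,0,0,0,-1],[9.5,-3.2,0,0,0,0,-1],[9.5,-3.2,0,0,0,0,-1],[9.5,-3.2,0,0,0,0,-1],[0,0,0,0,0,0,-1]])

```text
clock: 9.95
tcp_pos: [0.4895, -0.1705, 0.1254]
orientation: [0.001, 0.814, 0.58, 0.0]
wrist_force: [-0.8, -1.0, -0.3]
finger_gap: -0.0
grip_force: 0.0
```

Emit:
step_arm(deltas=[[5,-1.7,0,0,0,0,-1],[4,-1.4,0,0,0,0,-1],[0,0,0,0,0,0,-1]])

```text
clock: 10.25
tcp_pos: [0.4971, -0.1729, 0.1252]
orientation: [0.0, 0.814, 0.58, 0.0]
wrist_force: [0.4, -0.2, -0.5]
finger_gap: 0.0003
grip_force: 0.0
```

Run:
```python
from h import *
s=get_state(); print(s['tcp_pos'],s['wrist_force'])
yaw=np.radians(-18.95); ctr=np.array([.5252,-.087]); R=np.array([[np.cos(yaw),-np.sin(yaw)],[np.sin(yaw),np.cos(yaw)]])
c=snap('scene','s4');P=cloud(c);q=P.copy();q[...,:2]=(P[...,:2]-ctr)@R
im=c['image'].astype(int); b=(im[...,0]>im[...,2]+50)&(q[...,2]>.123)&(q[...,2]<.158)&(abs(q[...,0])<.07)&(abs(q[...,1]+.09)<.03)
print(b.sum(),q[b].min(0),q[b].max(0),np.median(q[b],0))
```

```text
[ 0.49707389 -0.17288917  0.12519295] [ 0.44028397 -0.17654573 -0.49514527]
63 [-0.00451479 -0.1009335   0.12737937] [ 0.04178196 -0.07828845  0.15068108] [ 0.03267069 -0.0865013   0.14180932]
```

Emit:
step_arm(deltas=[[3,-1,0,0,0,0,-1],[3,-1,0,0,0,0,-1],[0,0,0,0,0,0,-1],[0,0,0,0,0,0,-1]])

```text
clock: 10.7
tcp_pos: [0.4987, -0.1733, 0.125]
orientation: [-0.003, 0.815, 0.58, -0.003]
wrist_force: [-12.1, 3.0, 7.6]
finger_gap: -0.0005
grip_force: 6.7
```

The push force now reads 12 N against the stop. I'll back off, rise and check.

Emit:
step_arm(deltas=[[-20,7,0,0,0,0,-1],[-30,10,0,0,0,0,-1],[-30,0,30,0,0,0,-1],[-30,0,50,0,0,0,-1],[0,0,0,0,0,0,-1]])

```text
clock: 11.2
tcp_pos: [0.3972, -0.1587, 0.2033]
orientation: [0.004, 0.815, 0.58, 0.001]
wrist_force: [1.0, -0.6, 0.3]
finger_gap: 0.0
grip_force: 0.0
```

Run:
```python
from h import *
s=get_state(); print(s['tcp_pos'],s['wrist_force'],s['clock'])
c=snap('scene','s5')
cv2.imwrite('pics/s5c.png',cv2.resize(c['image'][150:255,205:385,::-1],None,fx=4.3,fy=4.3,interpolation=cv2.INTER_CUBIC))
```

```text
[ 0.39716767 -0.15874518  0.20330893] [ 0.9873367  -0.58296822  0.26940367] 11.2
```

View pics/s5c.png

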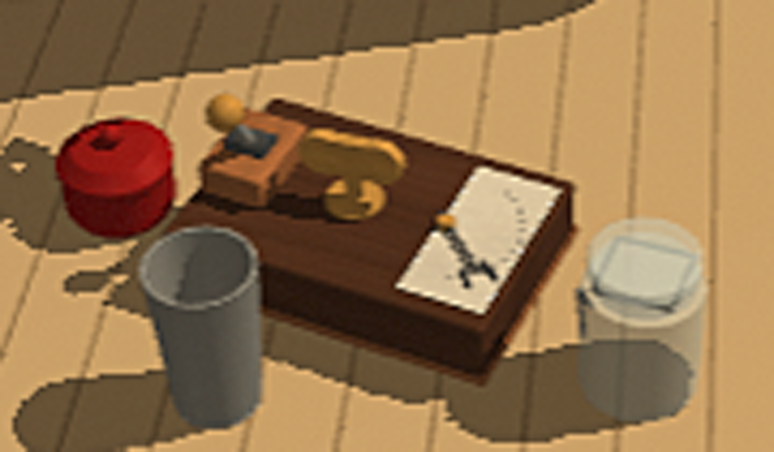

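The lever now leans to the far side, with its ball at crop (226,112). The pointer is between the bars, near (470,272), and the tumbler, trinket box and jar have not moved.

```bash
python3 -c "
from workcell import *
print(hand_in())"
```

```text
the job is handed in; nothing more can be done
None
```

The key is wound to about 4.59 rad and released with the pointer between the bars, the start lever is pushed against its far stop, the bystanders in view have not moved, and the job is handed in; no verdict was returned.

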